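Snap the outlet module into the bench power console

TASK

Fit the loose double-outlet module, sockets up, into the empty bay of the bench power console: first set it into the mouth of the bay and let it come to rest on the two spring catches, let go, and then press it firmly but without slamming until it snaps fully home, flush with the frame at both ends. Leave the glue bottle, the screwdriver and the box of clips where they are.

Things in the scene. Friction and masses are not known exactly. Their poses are not given: they have to be found in the camera images.
- module: loose double-outlet module, 100 x 60 x 40 mm, 0.1 to 0.16 kg: black top with two round sockets, white body; lies sockets up. Origin: centre of underside; x along its 100 mm length, y along its 60 mm width (the grasp), z up. Across each short end a groove 4.5 mm deep, 12 to 30 mm above the underside, for the catches. Long sides and face are flat. Fits either way round (half turn about z)
- module_face (a point): centre of the module's top (socket) face, 40 mm above its underside
- module_end_a (a point): point on the module's top face, 45 mm from its centre along +x (5 mm short of that end)
- module_end_b (a point): point on the module's top face, 45 mm from its centre along -x
- console: dark steel tray of the console, fixed to the bench, 170 (x) x 204 (y) x 8 mm; the two aluminium frames stand side by side on it, along its y. Origin: centre of its underside on the bench
- empty_frame: fixed aluminium frame with the empty bay, 160 (x) x 94 (y) x 48 mm, flat top 56 mm above the bench. Origin: centre of its underside; x along the bay's length. The bay is a rectangular pocket 103 (x) x 63 (y) mm, 40 mm deep, open at the top, no chamfer: 1.5 mm play all round the module
- bay (a point): centre of the bay's mouth, level with the frame's top, 56 mm above the bench; axes as the frame
- filled_frame: fixed aluminium frame like the other, its bay already filled by a flush outlet module that cannot be moved; same size, origin and axes. It may be on either side of the empty one
- glue: white glue bottle with an orange cap, 52 mm diameter, 120 mm tall, standing; origin at the centre of its base. Bystander
- driver: screwdriver with a red handle, 170 mm long, lying along its x; origin near its middle, at its underside. Bystander
- clip_box: blue carton of clips, 55 x 90 x 30 mm; origin at the centre of its underside. Bystander
- bay_floor (a point): centre of the bay's floor, 40 mm below its mouth. From the middle of each short wall a yellow spring catch, a nose of 10 mm radius (axis along y, 18 mm above this floor), stands 4.5 mm into the bay. A module set in rests on both with its face 25 mm above the frame's top; 15 to 20 N more, straight down, takes it past them to the floor, face flush with the frame, and they hold it there
Not all that is in view belongs to the job. Leave any yellow look-alike of the module alone.

How it is judged:
By the outcome, as a careful person would: the job done as asked, in the order asked, and still so for the second after the job is handed in, with the robot touching nothing.
It also fails if it takes over 72 s, if anything falls off the work surface, if the arm or the gripper's body presses on something with over 40 N, if the wrist force passes 120 N, or if a joint passes its speed limit or range.

ROBOT

A 6-joint arm with a two-finger parallel gripper is mounted at the origin on the work surface. World frame = base frame: x ahead of the robot, y to its left, z up, the work surface at z = 0. Lengths are in m, angles in degrees, forces in N, time in s.
With the tool pointing down it reaches from about 0.375 to 0.925 m from the base axis. Payload 5.7 kg.
Tool frame: the origin (TCP) lies midway between the tips of the shut fingers; the grasp point (between the pads) lies 19 mm behind it; z points along the fingers, y is the line along which they close (so a half turn about z gives the same grasp; the last joint's range is limited). The gripper opens to 88 mm and grips with 3 to 60 N. Pads are 20 mm wide; open, the fingers measure 115 mm over their backs; the gripper's body (75 mm by 178 mm) begins 61 mm behind the grasp point.
Start: joints at [69.036, 20.558, 86.54, -0, 72.909, -6.595], TCP at [0.149, 0.581, 0.223] pointing down, gripper open.
Joint ranges: [-170.27, 170.27], [-57.76, 135], [12.27, 136.19], [-55.21, 235.2], [11.17, 155.16], [-170.74, 170.74]. Speed limits (degrees/s): [136.94, 136.94, 180, 180, 180, 180].

INTERFACE

Orientations are given as [roll, pitch, yaw] about the fixed x, y, z axes, in that order (R = Rz(yaw) Ry(pitch) Rx(roll)).
In Python, from workcell import * gives the robot as it stands.
- The arm moves only by the tool move_arm, never from a script. Its argument "targets" is a list of rows, each a list of 7 numbers: the shift along the tool's x, y, z in mm, then the turn, a rotation vector about the tool's x, y, z in degrees, then the opening, from -1 (shut) to 1 (fully open). A call has exactly 10 rows; each row is the pose to reach, as a shift and turn from the pose commanded when the call began, along the tool's axes at that moment; what a row does not reach only later rows make up. A row lasts 1/12 s, in which the tool goes at most 41.7 mm and 7.16 degrees, less where a joint would pass 70% of its speed; a pose out of reach is approached as far as the arm can. A call with a gripper value outside its range is refused whole. The fingers move at their own pace and stop on an object; the grip force is fixed at half the most. Time passes only in rows, so rows that repeat a pose let the fingers close, or fill a call up. It gives the time, the measured TCP pose, the force, the opening and the grip force at its end, in the units of the state.
- observe(): the state, without advancing time (a new reading comes with each control period).
- get_image(name): name is "scene" or "side" or "wrist"; returns the picture (400x640x3 uint8, red, green, blue); there is no depth.
- get_calibration(name): a dict with "vfov" (degrees; the focal length in pixels is half the picture's height over the tangent of half this angle, whatever the lens; pixels are square), "cx", "cy" (the principal point, pixels), "k1" (the pictures are not rectified: a ray, as slopes to the right and down, at radius r is drawn at 1 + k1 r^2 times it, then the intrinsics apply), "R" (3x3) and "t" (3): a world point X has camera coordinates R X + t. Camera axes: x right, y down, z forward; pixel columns grow to the right and rows downward; lengths in m; the calibration is good to about 2 mm. A picture is of the moment at which its call begins: read the wrist's pose just before it. get_calibration takes no time and is no camera call; for the wrist camera it gives the pose at the moment of the call.
- close_job(): hands the job in; it is judged then, once.
The state is a dict: "time_s": time; "q": joint angles; "joint_velocities": joint speeds; "tau": joint torques, N m; "eef_pos": TCP position; "ee_rot": TCP orientation; "ft_force": force on the tool from outside, world axes, zero at the start; "moment": the same for the moment, N m; "opening": finger opening in m; "gripper_force": force on a finger pad.
Only numpy, scipy, OpenCV 4.12 (cv2) and the standard library are available. Lean on these libraries where they do the work, as an engineer would, in place of code of your own. Each camera call takes 0.05 s, during which the arm holds its last target. There are 200 camera calls.

## Working session

There is one attempt and no reset: what is moved stays moved. The work goes in short steps, Python scripts to look and compute and a tool call to move; the robot and the scene stay as the last step left them, time stands still between calls to the robot, and variables do not carry over. Pictures are saved under pics/ and viewed, at most 10 in all, crops included, and the job is handed in when it is done.

Besides the shell and the picture viewer there is one more tool, called after ">>>" by a JSON object that holds its "op" and its "data". move_arm: Moves the arm, as the interface text tells. Its arguments: {"type":"object","properties":{"targets":{"type":"array","items":{"type":"array","items":{"type":"number"}}}},"required":["targets"]}

```bash
mkdir -p pics; ls; python3 - <<'E'
from workcell import *
import cv2,numpy as np
s=observe();print(s['time_s'],s['eef_pos'],s['ee_rot'],s['opening'],s['ft_force'])
for n in ['scene','side','wrist']:
    c=get_calibration(n);print(n,c)
    cv2.imwrite(f'pics/{n}0.png',get_image(n)[:,:,::-1])
E
```

```text
pics
0.0 [0.1486741  0.5805712  0.22181231] [-1.79895368e+02 -1.02067034e-02  1.65632146e+02] 0.08764547945212987 [ 0.51427357 -0.39237674 -0.01875039]
scene {'vfov': 46.07297572739742, 'cx': 322.3069518073406, 'cy': 205.25493522437137, 'k1': 0.03942497826784692, 'R': array([[ 0.41855804,  0.90789534, -0.02313479],
       [ 0.48927439, -0.24687977, -0.83645738],
       [-0.76512727,  0.3387867 , -0.54754345]]), 't': array([-0.18759947, -0.24135292,  1.71096279])}
side {'vfov': 47.713228672471104, 'cx': 318.1179604950879, 'cy': 202.67028731236024, 'k1': -0.13314399405140911, 'R': array([[ 0.66944174, -0.74279194, -0.01038752],
       [-0.39946517, -0.34815856, -0.84806438],
       [ 0.62631888,  0.57187914, -0.52979138]]), 't': array([-0.45415283,  0.25264588,  0.79929232])}
wrist {'vfov': 60.7278559216747, 'cx': 316.043067302712, 'cy': 198.2858045426608, 'k1': -0.013200098143715588, 'R': array([[ 0.24800694,  0.96875539, -0.00235603],
       [ 0.93991873, -0.24003417,  0.24276816],
       [ 0.23461743, -0.06242266, -0.97008148]]), 't': array([-0.59936972, -0.02790669,  0.38916464])}
```

View pics/scene0.png

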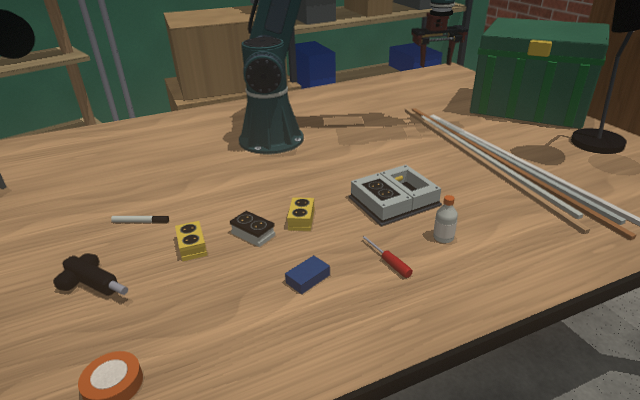

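View pics/side0.png

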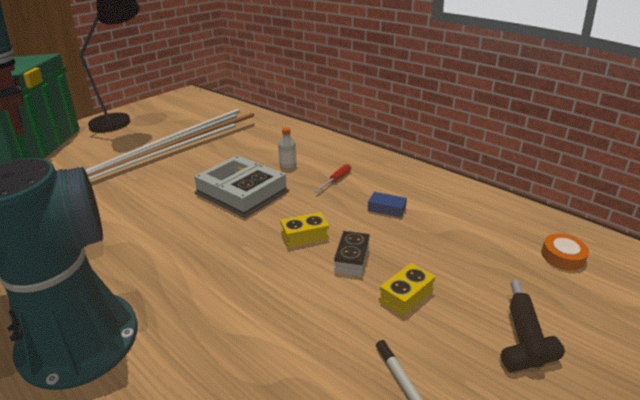

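The scene view shows the loose module at about (252,222), yellow look-alikes at (190,238) and (301,211), the console at (395,190) with the empty bay on the right (413,182), and the glue at (446,222). In the side view the module is at (352,245) and the empty bay at (226,171).

```bash
cat > h.py <<'E'
from workcell import *
import cv2,numpy as np
def K(c):
    f=200/np.tan(np.radians(c['vfov']/2)); return f
def ray(c,uv):
    uv=np.atleast_2d(uv).astype(float); f=K(c)
    d=(uv-[c['cx'],c['cy']])/f; p=d.copy()
    for _ in range(20): p=d/(1+c['k1']*(p**2).sum(1,keepdims=True))
    D=np.c_[p,np.ones(len(p))]@c['R']; return -c['R'].T@c['t'],D/np.linalg.norm(D,axis=1,keepdims=True)
def plane(c,uv,z):
    o,D=ray(c,uv); return o+D*((z-o[2])/D[:,2])[:,None]
def proj(c,X):
    P=np.atleast_2d(X)@c['R'].T+c['t']; p=P[:,:2]/P[:,2:]
    return p*(1+c['k1']*(p**2).sum(1,keepdims=True))*K(c)+[c['cx'],c['cy']]
def tri(ca,ua,cb,ub):
    out=[]
    for a,b in zip(np.atleast_2d(ua),np.atleast_2d(ub)):
        oa,da=ray(ca,a);ob,db=ray(cb,b);A=np.c_[da[0],-db[0]]
        s=np.linalg.lstsq(A,ob-oa,rcond=None)[0];pa=oa+s[0]*da[0];pb=ob+s[1]*db[0]
        out.append(np.r_[(pa+pb)/2,np.linalg.norm(pa-pb)])
    return np.array(out)
def rowshift(s,target):  # world displacement -> tool axes mm
    from scipy.spatial.transform import Rotation as Ro
    R=Ro.from_euler('xyz',s['ee_rot'],degrees=True).as_matrix(); return R.T@(np.array(target)-s['eef_pos'])*1000
E
python3 - <<'E'
from h import *
a,b=get_calibration('scene'),get_calibration('side')
print(tri(a,[[252,222],[413,181],[381,189],[446,222]],b,[[353,243],[227,170],[252,182],[288,152]]))
s=observe()
print(plane(a,[[252,222]],.04),plane(a,[[413,181]],.056),plane(a,[[301,204],[189,232]],.04))
c=get_calibration('wrist');print('cam',-c['R'].T@c['t'])
E
```

```text
[[ 5.31510872e-01 -2.34870569e-01  4.08512399e-02  6.99723153e-04]
 [ 5.56919613e-01  2.33853097e-01  4.88200714e-02  3.21623271e-03]
 [ 5.57061789e-01  1.28123262e-01  5.02547761e-02  5.70499317e-03]
 [ 7.57720766e-01  1.95638843e-01  4.40320321e-02  6.03966923e-03]]
[[ 0.53061511 -0.23493864  0.04      ]] [[0.56493069 0.22870094 0.056     ]] [[ 0.50914556 -0.09038425  0.04      ]
 [ 0.50147676 -0.38874239  0.04      ]]
cam [0.0835923  0.59828751 0.38298397]
```

View pics/wrist0.png

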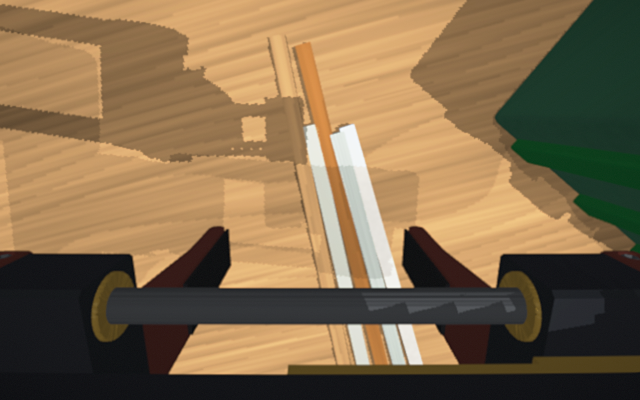

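The wrist view shows only rods on the bench, with the gripper hiding the rows below about 230. I'll move over the console for close views.

>>> {"op": "move_arm", "data": {"targets": [[-15, -5, 0, 0, 0, 0, 1], [-50, -17, 0, 0, 0, -2, 1], [-90, -31, 0, 0, 0, -3, 1], [-130, -44, 0, 0, 0, -4, 1], [-170, -58, 0, 0, 0, -6, 1], [-209, -71, 0, 0, 0, -7, 1], [-247, -84, 0, 0, 0, -9, 1], [-285, -97, 0, 0, 0, -11, 1], [-323, -110, 0, 0, 0, -13, 1], [-360, -123, 0, 0, 0, -14.4, 1]]}}

```text
time_s: 0.98
eef_pos: [0.4685, 0.3711, 0.2224]
ee_rot: [-180.0, -0.0, -179.9]
ft_force: [0.5, 0.4, -0.3]
opening: 0.088
gripper_force: 0.0
```

>>> {"op": "move_arm", "data": {"targets": [[-38, 0, 0, 0, 0, 0, 1], [-75, 1, 0, 0, 0, 0, 1], [-110, 3, 0, 0, 0, 0, 1], [-140, 5, 0, 0, 0, 0, 1], [-160, 8, 0, 0, 0, 0, 1], [-175, 10, 0, 0, 0, 0, 1], [-180, 10, 0, 0, 0, 0, 1], [-180, 10, 0, 0, 0, 0, 1], [-180, 10, 0, 0, 0, 0, 1], [-180, 10, 0, 0, 0, 0, 1]]}}

```text
time_s: 1.82
eef_pos: [0.6457, 0.3828, 0.2225]
ee_rot: [-180.0, -0.1, -179.9]
ft_force: [0.5, 0.5, -0.1]
opening: 0.0881
gripper_force: 0.0
```

```bash
python3 - <<'E'
from h import *
import pickle
s=observe();print(s['time_s'],s['eef_pos'],s['ee_rot'],s['q'])
c=get_calibration('wrist');im=get_image('wrist');pickle.dump((c,im),open('w1.pkl','wb'))
cv2.imwrite('pics/w1.png',im[:,:,::-1]);print('cam',-c['R'].T@c['t'])
E
```

```text
1.8167 [0.64574269 0.38280288 0.22251943] [-1.79972933e+02 -6.87612177e-02 -1.79938796e+02] [ 2.53911590e+01  3.32594263e+01  6.50431523e+01  5.00521266e-03
  8.17711518e+01 -6.46707813e+01]
cam [0.57866775 0.38369376 0.38359197]
```

View pics/w1.png

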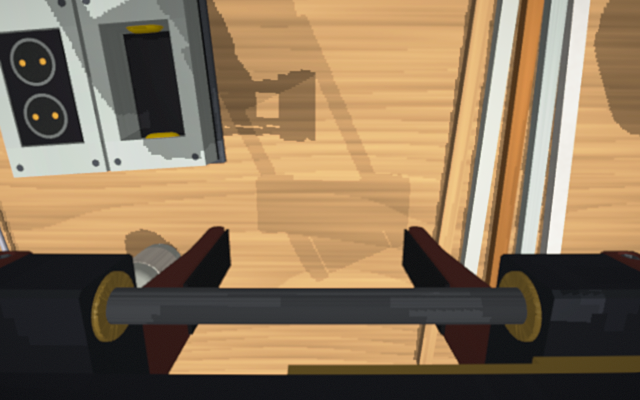

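The wrist view shows the empty bay at around (155,80), slightly turned, and cut off at the top edge. The glue is half-hidden at (150,260). I'll take two better-placed views.

>>> {"op": "move_arm", "data": {"targets": [[10, -25, 0, 0, 0, 0, 1], [25, -60, 0, 0, 0, 0, 1], [38, -90, 0, 0, 0, 0, 1], [45, -105, 0, 0, 0, 0, 1], [45, -110, 0, 0, 0, 0, 1], [45, -110, 0, 0, 0, 0, 1], [45, -110, 0, 0, 0, 0, 1], [45, -110, 0, 0, 0, 0, 1], [45, -110, 0, 0, 0, 0, 1], [45, -110, 0, 0, 0, 0, 1]]}}

```text
time_s: 2.7
eef_pos: [0.6024, 0.2738, 0.2224]
ee_rot: [180.0, 0.0, -179.9]
ft_force: [0.2, 0.7, 0.5]
opening: 0.0878
gripper_force: 0.0
```

```bash
python3 - <<'E'
from h import *
import pickle
c=get_calibration('wrist');im=get_image('wrist');pickle.dump((c,im),open('w2.pkl','wb'))
cv2.imwrite('pics/w2.png',im[:,:,::-1]);print('cam',-c['R'].T@c['t'])
E
```

```text
cam [0.53515742 0.27457127 0.38336041]
```

>>> {"op": "move_arm", "data": {"targets": [[0, -10, 0, 0, 0, 0, 1], [0, -35, 0, 0, 0, 0, 1], [0, -65, 0, 0, 0, 0, 1], [0, -95, 0, 0, 0, 0, 1], [0, -110, 0, 0, 0, 0, 1], [0, -115, 0, 0, 0, 0, 1], [0, -115, 0, 0, 0, 0, 1], [0, -115, 0, 0, 0, 0, 1], [0, -115, 0, 0, 0, 0, 1], [0, -115, 0, 0, 0, 0, 1]]}}

```text
time_s: 3.58
eef_pos: [0.6022, 0.1591, 0.2226]
ee_rot: [180.0, 0.0, -179.9]
ft_force: [-0.2, -0.2, 0.4]
opening: 0.0879
gripper_force: 0.0
```

```bash
python3 - <<'E'
from h import *
import pickle
s=observe();print(s['eef_pos'],s['ee_rot'])
c=get_calibration('wrist');im=get_image('wrist');pickle.dump((c,im),open('w3.pkl','wb'));print('cam',-c['R'].T@c['t'])
a=pickle.load(open('w2.pkl','rb'))[1]
v=np.vstack([a[:240],im[:240]]);cv2.imwrite('pics/w23.png',v[:,:,::-1])
E
```

```text
[0.60223294 0.15906285 0.2226124 ] [ 1.79981375e+02  2.17742054e-03 -1.79897882e+02]
cam [0.53494009 0.1597854  0.38357934]
```

View pics/w23.png

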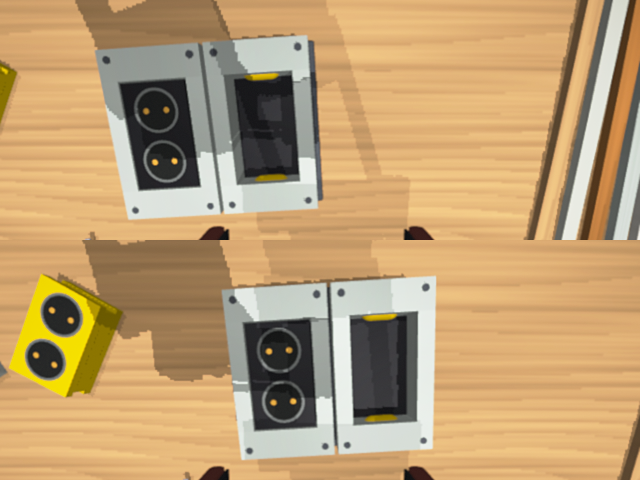

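Both views show the frame: four corner screws near (213,52),(297,46),(308,200),(232,204) in the first, and (341,53),(426,47),(433,200),(347,205) in the second. The bay's mouth lies between them.

```bash
python3 - <<'E'
from h import *
import pickle
V=[pickle.load(open(f,'rb')) for f in('w2.pkl','w3.pkl')]
G=[[[213,52],[297,46],[308,200],[232,204],[106,60],[189,54],[215,207],[135,210]],
   [[341,53],[426,47],[433,200],[347,205],[232,59],[316,54],[331,207],[249,210]]]
def blob(im,g):
    g0=cv2.cvtColor(im,cv2.COLOR_RGB2GRAY).astype(float);x,y=g;w=g0[y-5:y+6,x-5:x+6]
    m=np.clip(np.median(w)-20-w,0,None);yy,xx=np.mgrid[y-5:y+6,x-5:x+6]
    return [(m*xx).sum()/m.sum(),(m*yy).sum()/m.sum()]
U=[np.array([blob(V[i][1],g) for g in G[i]]) for i in(0,1)]
T=tri(V[0][0],U[0],V[1][0],U[1]);print(T.round(4))
for i in(0,1): 
    P=plane(V[i][0],U[i],.056)[:,:2];print(i,P[:4].mean(0),P[4:].mean(0))
    e=P[[3,2]]-P[[0,1]];print('yaw x',np.degrees(np.arctan2(e[:,1],e[:,0])),np.linalg.norm(e,axis=1),'yaw from y',np.degrees(np.arctan2(*(-(P[1]-P[0]))[[0,1]]*[1,-1])),np.linalg.norm(P[1]-P[0]), 'frames',np.degrees(np.arctan2(*((P[:4].mean(0)-P[4:].mean(0))*[-1,1]))))
# rectify top plane to map around bay, 0.5 mm/px
for i in (0,1):
    c,im=V[i]; xs=np.arange(.43,.65,.0005);ys=np.arange(.11,.31,.0005)
    X,Y=np.meshgrid(xs,ys,indexing='ij');p=proj(c,np.c_[X.ravel(),Y.ravel(),np.full(X.size,.056)]).astype(np.float32)
    r=cv2.remap(im,p[:,0].reshape(X.shape),p[:,1].reshape(X.shape),cv2.INTER_LINEAR)
    V[i]=r
cv2.imwrite('pics/rect.png',np.hstack(V)[:,:,::-1])
E
```

```text
[[4.818e-01 1.818e-01 5.420e-02 0.000e+00]
 [4.772e-01 2.576e-01 5.530e-02 1.000e-04]
 [6.106e-01 2.672e-01 8.320e-02 2.400e-03]
 [6.238e-01 1.906e-01 5.490e-02 0.000e+00]
 [4.881e-01 8.380e-02 5.470e-02 0.000e+00]
 [4.833e-01 1.598e-01 5.480e-02 1.000e-04]
 [6.227e-01 1.748e-01 6.220e-02 8.000e-04]
 [6.299e-01 9.280e-02 5.490e-02 1.000e-04]]
0 [0.55042429 0.2243315 ] [0.55652991 0.12775636]
yaw x [3.46347919 3.61046214] [0.14163133 0.14161142] yaw from y 3.6006505043813153 0.07539272676013915 frames 3.6175023495983702
1 [0.54973952 0.22658003] [0.55632162 0.12798964]
yaw x [3.56529654 7.952687  ] [0.14162025 0.14011032] yaw from y 3.625579688928323 0.07579824034680722 frames 3.819519602888214
```

View pics/rect.png

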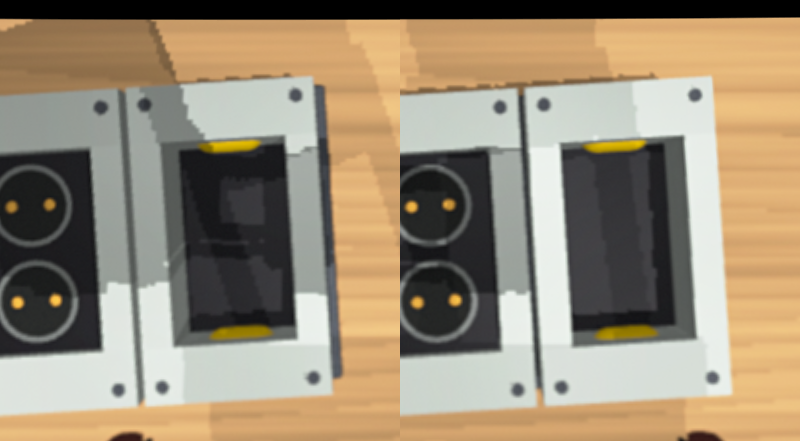

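The rectified maps at z = 56 mm agree. The mouth corners, near (161,143),(285,136),(297,338),(174,347) px, and the screws both put the bay at (0.5505, 0.2243), yaw 3.6°, height about 55 mm. The module is next.

>>> {"op": "move_arm", "data": {"targets": [[0, -15, 0, 0, 0, 0, 1], [0, -50, 0, 0, 0, 0, 1], [0, -90, 0, 0, 0, 0, 1], [0, -130, 0, 0, 0, 0, 1], [0, -170, 0, 0, 0, 0, 1], [0, -210, 0, 0, 0, 0, 1], [0, -250, 0, 0, 0, 0, 1], [0, -290, 0, 0, 0, 0, 1], [0, -320, 0, 0, 0, 0, 1], [0, -335, 0, 0, 0, 0, 1]]}}

```text
time_s: 4.47
eef_pos: [0.602, -0.1818, 0.2227]
ee_rot: [-179.9, 0.0, 179.9]
ft_force: [-0.1, -0.6, -0.0]
opening: 0.0882
gripper_force: 0.0
```

>>> {"op": "move_arm", "data": {"targets": [[0, -5, 0, 0, 0, 0, 1], [0, -5, 0, 0, 0, 0, 1], [0, -5, 0, 0, 0, 0, 1], [0, -5, 0, 0, 0, 0, 1], [0, -5, 0, 0, 0, 0, 1], [0, -5, 0, 0, 0, 0, 1], [0, -5, 0, 0, 0, 0, 1], [0, -5, 0, 0, 0, 0, 1], [0, -5, 0, 0, 0, 0, 1], [0, -5, 0, 0, 0, 0, 1]]}}

```text
time_s: 5.3
eef_pos: [0.6024, -0.182, 0.2227]
ee_rot: [-180.0, -0.0, -180.0]
ft_force: [0.1, -1.5, -0.8]
opening: 0.0878
gripper_force: 0.0
```

```bash
python3 - <<'E'
from h import *
import pickle
s=observe();print(s['eef_pos'],s['ee_rot'])
c=get_calibration('wrist');im=get_image('wrist');pickle.dump((c,im),open('m1.pkl','wb'))
E
```

```text
[ 0.60242247 -0.18204291  0.22270226] [-1.79995132e+02 -2.78620803e-03 -1.79956161e+02]
```

>>> {"op": "move_arm", "data": {"targets": [[0, -10, 0, 0, 0, 0, 1], [0, -35, 0, 0, 0, 0, 1], [0, -60, 0, 0, 0, 0, 1], [0, -80, 0, 0, 0, 0, 1], [0, -90, 0, 0, 0, 0, 1], [0, -95, 0, 0, 0, 0, 1], [0, -95, 0, 0, 0, 0, 1], [0, -95, 0, 0, 0, 0, 1], [0, -95, 0, 0, 0, 0, 1], [0, -95, 0, 0, 0, 0, 1]]}}

```text
time_s: 6.18
eef_pos: [0.6025, -0.2761, 0.2227]
ee_rot: [180.0, -0.0, -179.9]
ft_force: [0.5, 0.5, -0.2]
opening: 0.0878
gripper_force: 0.0
```

```bash
python3 - <<'E'
from h import *
import pickle
s=observe();print(s['time_s'],s['eef_pos'],s['ee_rot'])
c=get_calibration('wrist');im=get_image('wrist');pickle.dump((c,im),open('m2.pkl','wb'))
a=pickle.load(open('m1.pkl','rb'))[1]
cv2.imwrite('pics/m12.png',np.vstack([a[:240],im[:240]])[:,:,::-1])
E
```

```text
6.1833 [ 0.60247616 -0.27610199  0.22272203] [ 1.79982667e+02 -1.12206917e-02 -1.79909312e+02]
```

View pics/m12.png

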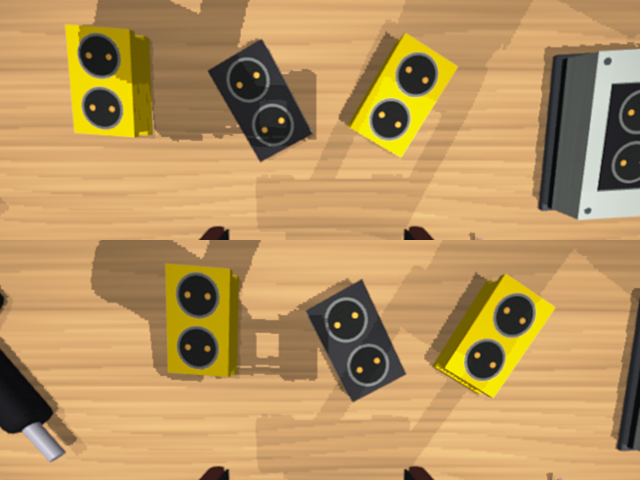

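The module's black face is clear in both views: centred at about (261,100), then at (356,100). It is turned about 30° and lies between the two yellow look-alikes.

```bash
python3 - <<'E'
from h import *
import pickle
V=[pickle.load(open(f,'rb')) for f in('m1.pkl','m2.pkl')]
Us=[];
for (c,im),g in zip(V,[[261,100],[356,100]]):
    hsv=cv2.cvtColor(im,cv2.COLOR_RGB2HSV);x0,y0=g
    win=np.zeros(im.shape[:2],np.uint8);win[y0-70:y0+70,x0-68:x0+62]=1
    # dark and blueish/neutral (wood shadow is brown: R>>B)
    m=((im[...,0].astype(int)-im[...,2]<20)&(hsv[...,2]<140)).astype(np.uint8)*win
    m=cv2.morphologyEx(m,cv2.MORPH_CLOSE,np.ones((7,7)));m=cv2.morphologyEx(m,cv2.MORPH_OPEN,np.ones((5,5)))
    n,L,st,cen=cv2.connectedComponentsWithStats(m);k=L[y0,x0];m=(L==k).astype(np.uint8)
    C=max(cv2.findContours(m,0,1)[0],key=cv2.contourArea)
    W=plane(c,C[:,0],.04)[:,:2]; r=cv2.minAreaRect((W*1000).astype(np.float32));print('rect mm',r)
    M=cv2.moments(C);px=np.array([M['m10'],M['m01']])/M['m00']
    B=cv2.boxPoints(cv2.minAreaRect(C.astype(np.float32)));print(px,B.tolist(),plane(c,[px],.04))
    g4=((im[...,0].astype(int)-im[...,2]>70)&(m>0)).astype(np.uint8)
    n,L,st,ce=cv2.connectedComponentsWithStats(g4)
    P=ce[1:][st[1:,4]>=5];P=P[np.argsort(P[:,1])];print('pins',P.round(1).tolist())
    Us.append((px,P))
if all(len(u[1])==4 for u in Us):
    T=tri(V[0][0],Us[0][1],V[1][0],Us[1][1]);print(T.round(4),T.mean(0))
T=tri(V[0][0],Us[0][0],V[1][0],Us[1][0]);print('face centre',T)
print(observe()['q'])
E
```

```text
rect mm ((525.0464477539062, -234.9051055908203), (98.54975128173828, 59.655948638916016), 28.348045349121094)
[260.22224885 100.15542772] [[207.3077392578125, 69.53845977783203], [261.15386962890625, 38.76923370361328], [314.13848876953125, 131.4923095703125], [260.2923583984375, 162.26153564453125]] [[ 0.52315775 -0.23550937  0.04      ]]
pins [[256.0, 74.8], [239.1, 84.6], [280.9, 120.1], [264.1, 129.5]]
rect mm ((525.5933227539062, -236.553466796875), (98.30067443847656, 59.27991485595703), 28.027685165405273)
[355.52267674 100.67408717] [[304.20001220703125, 68.4000015258789], [361.0, 40.00000762939453], [407.4000244140625, 132.80001831054688], [350.60003662109375, 161.20001220703125]] [[ 0.52355539 -0.23713983  0.04      ]]
pins [[354.5, 74.8], [336.8, 84.7], [376.6, 120.3], [359.2, 129.5]]
[[ 4.997e-01 -2.387e-01  3.940e-02  0.000e+00]
 [ 5.087e-01 -2.555e-01  3.920e-02  1.000e-04]
 [ 5.421e-01 -2.159e-01  4.000e-02  0.000e+00]
 [ 5.511e-01 -2.327e-01  4.010e-02  1.000e-04]] [ 5.25401991e-01 -2.35703848e-01  3.96754537e-02  5.61869380e-05]
face centre [[ 5.23148219e-01 -2.36465209e-01  3.39481932e-02  4.03247112e-04]]
[-3.05965777e+01  2.57230933e+01  7.81503836e+01  6.08259454e-03
  7.61314434e+01 -1.20687860e+02]
```

Module found: centre (0.5254, -0.2357), top at 39.7 mm as expected, yaw 28.2°. I'll move above it.

>>> {"op": "move_arm", "data": {"targets": [[10, 5, 10, 0, 0, -3, 1], [25, 13, 30, 0, 0, -8, 1], [42, 22, 55, 0, 0, -14, 1], [57, 30, 80, 0, 0, -20, 1], [70, 36, 105, 0, 0, -25, 1], [77, 40.4, 130, 0, 0, -28.1, 1], [77, 40.4, 145, 0, 0, -28.1, 1], [77, 40.4, 150, 0, 0, -28.1, 1], [77, 40.4, 150, 0, 0, -28.1, 1], [77, 40.4, 150, 0, 0, -28.1, 1]]}}

```text
time_s: 7.07
eef_pos: [0.5263, -0.2371, 0.0734]
ee_rot: [-179.9, 0.0, -151.9]
ft_force: [-0.6, -0.5, -0.4]
opening: 0.0879
gripper_force: 0.0
```

```bash
python3 - <<'E'
from h import *
from scipy.spatial.transform import Rotation as Ro
s=observe();R=Ro.from_euler('xyz',s['ee_rot'],degrees=True).as_matrix();c=get_calibration('wrist')
print(s['eef_pos'],s['ee_rot'],'shift',rowshift(s,[.5254,-.2357,.018]))
h=s['opening']/2
print('tips',proj(c,[s['eef_pos']+R@[0,h*k,0] for k in(-1,0,1)]))
m=lambda x,y:proj(c,[.5254,-.2357,.04]+0*np.array(x)) 
im=get_image('wrist');cv2.imwrite('pics/g1.png',im[:,:,::-1])
E
```

```text
[ 0.52633956 -0.23709026  0.07335263] [-1.79939352e+02  3.18818037e-02 -1.51860991e+02] shift [ 0.20364784  1.72763985 55.3507266 ]
tips [[226.43912775 249.0310748 ]
 [313.42886054 249.08551358]
 [400.41870792 249.0526446 ]]
```

View pics/g1.png

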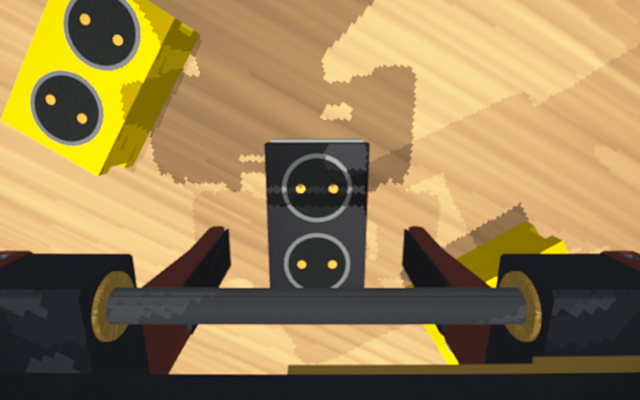

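The view shows the module's pins centred on column 317, midway between the fingertips (230 and 404). The calibration projects the TCP to column 313, so the wrist camera has a lateral bias of about 1.8 mm. I'll work it out from the two tool yaws.

```bash
python3 - <<'E'
from h import *
from scipy.spatial.transform import Rotation as Ro
s=observe();R=Ro.from_euler('xyz',s['ee_rot'],degrees=True).as_matrix();c=get_calibration('wrist')
im=cv2.imread('pics/g1.png')[:,:,::-1].astype(int)
m=(im[...,0]-im[...,2]>80).astype(np.uint8);m[:170]=0;m[285:]=0;m[:,:285]=0;m[:,350:]=0
n,L,st,ce=cv2.connectedComponentsWithStats(m);P=ce[1:][st[1:,4]>=8];print(P.round(1).tolist())
w=plane(c,P,.0397);print(w.mean(0),'tool mm',((w.mean(0)-s['eef_pos'])@R*1000).round(2))
d=w.mean(0)[:2]-[.5254,-.2357]  # = (R28-I) b , b in tool frame
R0=np.diag([-1.,1,-1])
A=(R-R0)[:2,:2];print('d',d*1000,'bias tool xy mm',np.linalg.solve(A,d)*1000)
# finger inner edges rows 232..246
g=im.sum(2)
for r in (232,236,240,244): print(r,[int(x) for x in np.where(np.abs(np.diff(g[r,190:450]))>60)[0]+190])
E
```

```text
[[300.3, 188.5], [332.9, 188.6], [301.2, 264.0], [332.0, 264.0]]
[ 0.52614458 -0.23591952  0.0397    ] tool mm [-0.13  1.66 34.11]
d [ 0.74457646 -0.21951668] bias tool xy mm [ 0.81026723 -1.37580999]
232 [204, 205, 206, 227, 228, 229, 266, 267, 268, 364, 365, 366, 402, 403, 404, 426, 427, 428]
236 [200, 201, 202, 227, 228, 229, 266, 267, 268, 301, 302, 331, 364, 365, 366, 402, 403, 404, 429, 430, 431]
240 [196, 197, 198, 227, 228, 229, 266, 267, 268, 294, 295, 302, 303, 304, 328, 329, 330, 337, 338, 364, 365, 366, 402, 403, 404, 433, 434, 435]
244 [192, 193, 194, 195, 228, 229, 230, 266, 267, 268, 290, 291, 295, 296, 297, 335, 336, 341, 342, 364, 365, 366, 402, 403, 404, 436, 437, 438, 439, 446]
```

The finger edges put the near bias at about +1.3 mm in tool y, so the gripper is already centred within 0.4 mm. I'll descend and grasp here, then check the fit against the bay with the module held.

>>> {"op": "move_arm", "data": {"targets": [[0, 0.3, 10, 0, 0, 0, 1], [0, 0.3, 25, 0, 0, 0, 1], [0, 0.3, 40, 0, 0, 0, 1], [0, 0.3, 50, 0, 0, 0, 1], [0, 0.3, 54, 0, 0, 0, 1], [0, 0.3, 54.5, 0, 0, 0, 1], [0, 0.3, 54.5, 0, 0, 0, 1], [0, 0.3, 54.5, 0, 0, 0, -0.2], [0, 0.3, 54.5, 0, 0, 0, -0.2], [0, 0.3, 54.5, 0, 0, 0, -0.2]]}}

```text
time_s: 7.95
eef_pos: [0.5258, -0.2369, 0.0188]
ee_rot: [-179.9, 0.0, -151.9]
ft_force: [-0.5, 0.0, 0.5]
opening: 0.0712
gripper_force: 0.0
```

>>> {"op": "move_arm", "data": {"targets": [[0, 0, 0, 0, 0, 0, -0.2], [0, 0, 0, 0, 0, 0, -0.2], [0, 0, 0, 0, 0, 0, -0.2], [0, 0, 0, 0, 0, 0, -0.2], [0, 0, 0, 0, 0, 0, -0.2], [0, 0, 0, 0, 0, 0, -0.2], [0, 0, 0, 0, 0, 0, -0.2], [0, 0, 0, 0, 0, 0, -0.2], [0, 0, 0, 0, 0, 0, -0.2], [0, 0, 0, 0, 0, 0, -0.2]]}}

```text
time_s: 8.78
eef_pos: [0.5255, -0.2368, 0.0186]
ee_rot: [-180.0, 0.0, -151.9]
ft_force: [-0.1, -0.2, 5.4]
opening: 0.0595
gripper_force: 30.0
```

>>> {"op": "move_arm", "data": {"targets": [[0, 0, -5, 0, 0, 0, -0.2], [0, 0, -15, 0, 0, 0, -0.2], [0, 0, -35, 0, 0, 0, -0.2], [0, 0, -60, 0, 0, 3, -0.2], [0, 0, -85, 0, 0, 7, -0.2], [0, 0, -105, 0, 0, 12, -0.2], [0, 0, -120, 0, 0, 17, -0.2], [0, 0, -130, 0, 0, 21, -0.2], [0, 0, -130, 0, 0, 24.5, -0.2], [0, 0, -130, 0, 0, 24.5, -0.2]]}}

```text
time_s: 9.62
eef_pos: [0.5256, -0.2368, 0.1496]
ee_rot: [-179.9, 0.1, -176.5]
ft_force: [0.1, -0.4, -1.2]
opening: 0.0597
gripper_force: 30.0
```

```bash
python3 - <<'E'
from h import *
s=observe();print(s['eef_pos'],s['ee_rot'],s['opening'],s['gripper_force'],s['ft_force'],rowshift(s,[.5505,.223,.110]))
E
```

```text
[ 0.52564889 -0.23677754  0.14962622] [-1.79934700e+02  8.64329421e-02 -1.76488183e+02] 0.05971857962931168 30.000571310520172 [ 0.14370595 -0.38828301 -1.19045562] [-52.90800347 457.43687578  39.18475984]
```

>>> {"op": "move_arm", "data": {"targets": [[0, 8, 0, 0, 0, 0, -0.2], [-2, 25, 0, 0, 0, 0, -0.2], [-5, 50, 0, 0, 0, 0, -0.2], [-8, 80, 0, 0, 0, 0, -0.2], [-12, 110, 0, 0, 0, 0, -0.2], [-15, 140, 0, 0, 0, 0, -0.2], [-18, 170, 0, 0, 0, 0, -0.2], [-22, 200, 0, 0, 0, 0, -0.2], [-25, 230, 0, 0, 0, 0, -0.2], [-28, 260, 0, 0, 0, 0, -0.2]]}}

```text
time_s: 10.45
eef_pos: [0.5357, 0.0267, 0.1477]
ee_rot: [180.0, -0.1, -176.2]
ft_force: [0.2, -0.1, -1.3]
opening: 0.0599
gripper_force: 30.0
```

>>> {"op": "move_arm", "data": {"targets": [[-3, 30, 0, 0, 0, 0, -0.2], [-7, 60, 0, 0, 0, 0, -0.2], [-10, 90, 0, 0, 0, 0, -0.2], [-14, 120, 0, 0, 0, 0, -0.2], [-18, 150, 0, 0, 0, 0, -0.2], [-22, 175, 0, 0, 0, 0, -0.2], [-25, 190, 5, 0, 0, 0, -0.2], [-25, 197, 15, 0, 0, 0, -0.2], [-25, 197, 30, 0, 0, 0, -0.2], [-25, 197, 39, 0, 0, 0, -0.2]]}}

```text
time_s: 11.28
eef_pos: [0.5477, 0.2223, 0.1069]
ee_rot: [-179.9, -0.2, -176.3]
ft_force: [-0.3, -0.8, -1.4]
opening: 0.0598
gripper_force: 30.0
```

>>> {"op": "move_arm", "data": {"targets": [[0, 0, 0, 0, 0, 0, -0.2], [0, 0, 0, 0, 0, 0, -0.2], [0, 0, 0, 0, 0, 0, -0.2], [0, 0, 0, 0, 0, 0, -0.2], [0, 0, 0, 0, 0, 0, -0.2], [0, 0, 0, 0, 0, 0, -0.2], [0, 0, 0, 0, 0, 0, -0.2], [0, 0, 0, 0, 0, 0, -0.2], [0, 0, 0, 0, 0, 0, -0.2], [0, 0, 0, 0, 0, 0, -0.2]]}}

```text
time_s: 12.12
eef_pos: [0.5492, 0.2228, 0.1092]
ee_rot: [-180.0, 0.0, -176.4]
ft_force: [0.7, -0.6, -0.9]
opening: 0.0596
gripper_force: 30.0
```

```bash
python3 - <<'E'
from h import *
import pickle
s=observe();print(s['eef_pos'],s['ee_rot'],s['opening'],s['ft_force'],rowshift(s,[.5505,.223,.110]))
c=get_calibration('wrist');im=get_image('wrist');pickle.dump((s,c,im),open('b1.pkl','wb'))
cr=cv2.resize(im[60:300,120:520],None,fx=2,fy=2,interpolation=cv2.INTER_CUBIC)
cv2.imwrite('pics/b1.png',cr[:,:,::-1])
E
```

```text
[0.54924338 0.22284568 0.10921495] [-1.79996505e+02  2.03995696e-03 -1.76368055e+02] 0.05959180191498981 [ 0.72473634 -0.55465431 -0.93562643] [-1.26390457  0.07436135 -0.7850075 ]
```

View pics/b1.png

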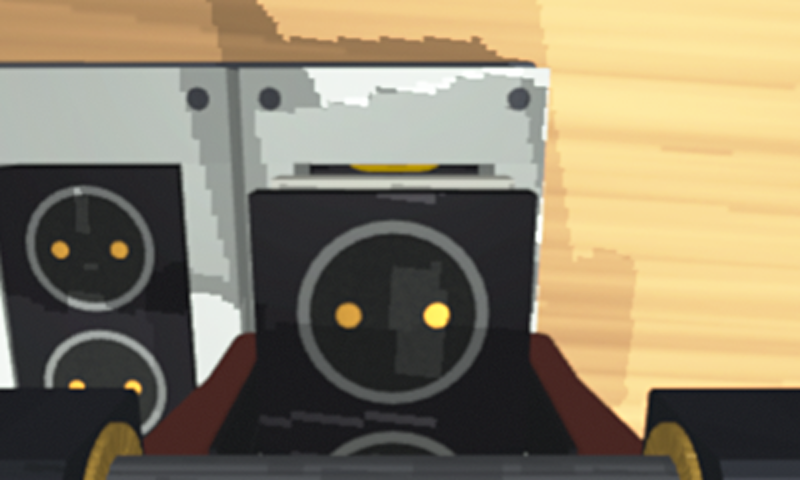

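The held module hangs over the bay. Its face corners are at crop (250,190),(537,190), the white end-foot at row ~178 (columns 273–513), the mouth's far edge at row 164 (columns 297–494), and screws at (270,98) and (519,98). They line up laterally; I'll turn this into numbers.

```bash
python3 - <<'E'
from h import *
import pickle
from scipy.spatial.transform import Rotation as Ro
s,c,im=pickle.load(open('b1.pkl','rb'))
R=Ro.from_euler('xyz',s['ee_rot'],degrees=True).as_matrix()
f=lambda uv,z:((plane(c,np.array(uv)/2+[119.75,59.75],z)-s['eef_pos'])@R*1000)[:,:2].round(2)
zu=s['eef_pos'][2]-.0185
print('face corners',f([[250,190],[537,190]],zu+.04).tolist())
print('under corners',f([[273,178],[513,178]],zu).tolist())
print('pins',f([[348,315],[437,315]],zu+.04).tolist())
print('mouth',f([[297,164],[494,164]],.056).tolist())
print('screws',f([[270,98],[519,98]],.056).tolist())
print('outer',f([[549,68]],.056).tolist())
g=im.astype(int).sum(2)
for r in (140,143,148,160,164): print(r,[(int(x),int(np.diff(g[r])[x])) for x in np.where(np.abs(np.diff(g[r,:420]))>50)[0] if x>230])
for col in (265,275,300,340,350): print(col,[(int(x),int(np.diff(g[:,col])[x])) for x in np.where(np.abs(np.diff(g[:190,col]))>40)[0] if x>85])
E
```

```text
face corners [[50.63, -28.2], [50.65, 30.41]]
under corners [[49.01, -30.38], [49.03, 32.41]]
pins [[23.96, -8.6], [23.96, 10.41]]
mouth [[49.81, -28.8], [49.83, 32.4]]
screws [[69.69, -36.36], [69.7, 39.3]]
outer [[78.47, 47.95]]
140 [(235, -62), (241, 65), (249, 56), (250, 57), (385, -53), (391, 73)]
143 [(235, -78), (241, 67), (252, 56), (253, 62), (265, -73), (266, -135), (267, -72), (273, -67), (274, -133), (275, -55), (294, 58), (295, 60), (337, -54), (338, -72), (357, 53), (358, 123), (359, 73), (366, 140), (367, 99), (387, -52), (388, -57), (391, 55)]
148 [(235, -66), (241, 64), (242, 51), (252, 56), (253, 55), (257, -58), (374, 58), (387, -52), (388, -57)]
160 [(236, -72), (243, -130), (244, -99), (337, -60), (387, 134), (388, 198), (389, 215), (391, -90)]
164 [(236, -65), (243, -94), (244, -116), (386, 69), (387, 166), (388, 149), (389, 152), (391, -76)]
265 [(89, -50), (90, -98), (92, 79), (93, 149), (94, 63), (116, 84), (146, -70), (147, -101), (148, 46), (149, 133), (152, -118), (153, -182), (154, -180), (155, -41)]
275 [(89, -54), (90, -101), (92, 182), (93, 289), (94, 
[... 309 characters left out ...]
4, -82), (146, 102), (147, 121), (148, 96), (149, 114), (152, -54), (153, -202), (154, -229), (155, -70), (156, 46), (171, 59), (172, 103), (173, 67), (178, -83), (179, -107)]
340 [(89, -49), (90, -99), (92, 189), (93, 287), (94, 72), (103, -98), (104, -83), (140, -70), (141, -255), (142, -177), (146, 113), (147, 118), (148, 93), (149, 115), (152, -65), (153, -227), (154, -219), (156, 67), (175, 85), (176, 88), (182, -66), (183, -89), (184, -63)]
350 [(89, -53), (90, -94), (92, 187), (93, 291), (94, 76), (97, -148), (140, -69), (141, -256), (142, -178), (146, 115), (147, 119), (148, 89), (149, 118), (152, -55), (153, -203), (154, -225), (155, -74), (156, 50), (182, 77), (183, 87), (184, 46)]
```

Relative to the tool, the module centre reads about (0.1, 1.0) and the bay about (-1.4, 1.5) mm. I need to shift -1.4 and +0.4 mm, then lower to just above the mouth.

>>> {"op": "move_arm", "data": {"targets": [[-0.5, 0.1, 3, 0, 0, 0, -0.2], [-1, 0.3, 8, 0, 0, 0, -0.2], [-1.4, 0.4, 14, 0, 0, 0, -0.2], [-1.4, 0.4, 20, 0, 0, 0, -0.2], [-1.4, 0.4, 26, 0, 0, 0, -0.2], [-1.4, 0.4, 30, 0, 0, 0, -0.2], [-1.4, 0.4, 31, 0, 0, 0, -0.2], [-1.4, 0.4, 31, 0, 0, 0, -0.2], [-1.4, 0.4, 31, 0, 0, 0, -0.2], [-1.4, 0.4, 31, 0, 0, 0, -0.2]]}}

```text
time_s: 13.0
eef_pos: [0.5509, 0.2234, 0.0784]
ee_rot: [-180.0, 0.0, -176.4]
ft_force: [-0.3, -0.9, -0.8]
opening: 0.0596
gripper_force: 30.0
```

>>> {"op": "move_arm", "data": {"targets": [[0, 0, 0.5, 0, 0, 0, -0.2], [0, 0, 1, 0, 0, 0, -0.2], [0, 0, 1.5, 0, 0, 0, -0.2], [0, 0, 2, 0, 0, 0, -0.2], [0, 0, 2.5, 0, 0, 0, -0.2], [0, 0, 3, 0, 0, 0, -0.2], [0, 0, 3.5, 0, 0, 0, -0.2], [0, 0, 4, 0, 0, 0, -0.2], [0, 0, 4.5, 0, 0, 0, -0.2], [0, 0, 5, 0, 0, 0, -0.2]]}}

```text
time_s: 13.83
eef_pos: [0.5506, 0.2233, 0.0731]
ee_rot: [-180.0, -0.0, -176.4]
ft_force: [0.1, 0.3, -0.7]
opening: 0.0597
gripper_force: 30.0
```

The underside is about 1.4 mm inside the mouth with no contact force. Continuing down.

>>> {"op": "move_arm", "data": {"targets": [[0, 0, 1, 0, 0, 0, -0.2], [0, 0, 2, 0, 0, 0, -0.2], [0, 0, 3, 0, 0, 0, -0.2], [0, 0, 4, 0, 0, 0, -0.2], [0, 0, 5, 0, 0, 0, -0.2], [0, 0, 6, 0, 0, 0, -0.2], [0, 0, 7, 0, 0, 0, -0.2], [0, 0, 8, 0, 0, 0, -0.2], [0, 0, 9, 0, 0, 0, -0.2], [0, 0, 10, 0, 0, 0, -0.2]]}}

```text
time_s: 14.67
eef_pos: [0.5506, 0.2233, 0.063]
ee_rot: [-180.0, -0.0, -176.4]
ft_force: [-0.1, -1.1, -1.4]
opening: 0.0601
gripper_force: 30.0
```

>>> {"op": "move_arm", "data": {"targets": [[0, 0, 0.4, 0, 0, 0, -0.2], [0, 0, 0.8, 0, 0, 0, -0.2], [0, 0, 1.2, 0, 0, 0, -0.2], [0, 0, 1.6, 0, 0, 0, -0.2], [0, 0, 2, 0, 0, 0, -0.2], [0, 0, 2.4, 0, 0, 0, -0.2], [0, 0, 2.8, 0, 0, 0, -0.2], [0, 0, 2.8, 0, 0, 0, -0.2], [0, 0, 2.8, 0, 0, 0, -0.2], [0, 0, 2.8, 0, 0, 0, -0.2]]}}

```text
time_s: 15.5
eef_pos: [0.5507, 0.2233, 0.0604]
ee_rot: [-180.0, 0.0, -176.4]
ft_force: [1.0, -0.3, -1.1]
opening: 0.06
gripper_force: 30.0
```

>>> {"op": "move_arm", "data": {"targets": [[0, 0, 0.2, 0, 0, 0, -0.2], [0, 0, 0.4, 0, 0, 0, -0.2], [0, 0, 0.6, 0, 0, 0, -0.2], [0, 0, 0.8, 0, 0, 0, -0.2], [0, 0, 0.8, 0, 0, 0, -0.2], [0, 0, 0.8, 0, 0, 0, -0.2], [0, 0, 0.8, 0, 0, 0, -0.2], [0, 0, 0.8, 0, 0, 0, -0.2], [0, 0, 0.8, 0, 0, 0, -0.2], [0, 0, 0.8, 0, 0, 0, -0.2]]}}

```text
time_s: 16.33
eef_pos: [0.5506, 0.2233, 0.0596]
ee_rot: [-180.0, -0.0, -176.4]
ft_force: [-1.3, -0.4, -0.4]
opening: 0.0599
gripper_force: 30.0
```

>>> {"op": "move_arm", "data": {"targets": [[0, 0, 0.3, 0, 0, 0, -0.2], [0, 0, 0.3, 0, 0, 0, -0.2], [0, 0, 0.3, 0, 0, 0, 0.5], [0, 0, 0.3, 0, 0, 0, 0.7], [0, 0, 0.3, 0, 0, 0, 0.7], [0, 0, 0.3, 0, 0, 0, 0.7], [0, 0, 0.3, 0, 0, 0, 0.7], [0, 0, 0.3, 0, 0, 0, 0.7], [0, 0, 0.3, 0, 0, 0, 0.7], [0, 0, 0.3, 0, 0, 0, 0.7]]}}

```text
time_s: 17.17
eef_pos: [0.5506, 0.2233, 0.0592]
ee_rot: [-180.0, -0.0, -176.4]
ft_force: [0.5, -0.7, -0.0]
opening: 0.0747
gripper_force: 0.0
```

>>> {"op": "move_arm", "data": {"targets": [[0, 0, -2, 0, 0, 0, 0.7], [0, 0, -8, 0, 0, 0, 0.7], [0, 0, -18, 0, 0, 0, 0.7], [0, 0, -30, 0, 0, 0, 0.7], [0, 0, -42, 0, 0, 0, 0.7], [0, 0, -49, 0, 0, 0, 0.7], [0, 0, -50, 0, 0, 0, -1], [0, 0, -50, 0, 0, 0, -1], [0, 0, -50, 0, 0, 0, -1], [0, 0, -50, 0, 0, 0, -1]]}}

```text
time_s: 18.0
eef_pos: [0.5502, 0.2232, 0.1088]
ee_rot: [-180.0, -0.1, -176.4]
ft_force: [-0.8, 0.1, 0.2]
opening: 0.0513
gripper_force: 0.0
```

>>> {"op": "move_arm", "data": {"targets": [[0, 0, 0, 0, 0, 0, -1], [0, 0, 0, 0, 0, 0, -1], [0, 0, 0, 0, 0, 0, -1], [0, 0, 0, 0, 0, 0, -1], [0, 0, 0, 0, 0, 0, -1], [0, 0, 0, 0, 0, 0, -1], [0, 0, 0, 0, 0, 0, -1], [0, 0, 0, 0, 0, 0, -1], [0, 0, 0, 0, 0, 0, -1], [0, 0, 0, 0, 0, 0, -1]]}}

```text
time_s: 18.83
eef_pos: [0.5506, 0.2233, 0.1093]
ee_rot: [-180.0, -0.0, -176.4]
ft_force: [-1.2, 0.5, 0.4]
opening: 0.0007
gripper_force: 0.0
```

```bash
python3 - <<'E'
from h import *
import pickle
from scipy.spatial.transform import Rotation as Ro
s=observe();c=get_calibration('wrist');im=get_image('wrist');pickle.dump((s,c,im),open('b2.pkl','wb'))
print(s['eef_pos'],s['opening'])
R=Ro.from_euler('xyz',s['ee_rot'],degrees=True).as_matrix()
i=im.astype(int);m=(i[...,0]-i[...,2]>80).astype(np.uint8);m[:120]=0;m[285:]=0;m[:,:270]=0;m[:,360:]=0
n,L,st,ce=cv2.connectedComponentsWithStats(m);P=ce[1:][st[1:,4]>=8];print(P.round(1).tolist())
print(((plane(c,P,.081)-s['eef_pos'])@R*1000).round(2).tolist())
d=lambda p:np.linalg.norm(p[0]-p[1]) if len(p)>1 else 0
P=P[np.argsort(P[:,1])]
print([d(plane(c,P[:2],z))*1000 for z in(.056,.081)])
side=get_image('side');cv2.imwrite('pics/chk.png',np.vstack([cv2.resize(side[140:230,170:310],(560,360),interpolation=3),cv2.resize(im[60:300,120:520],(560,240))])[:,:,::-1])
E
```

```text
[0.5506123  0.2233021  0.10925114] 0.0007138476364288301
[[299.3, 191.0], [332.6, 191.2], [322.0, 281.0], [310.0, 281.2]]
[[24.11, -8.6, 28.25], [23.98, 10.33, 28.25], [-32.03, 4.58, 28.25], [-32.17, -2.79, 28.25]]
[np.float64(21.432844534942387), np.float64(18.93179216848266)]
```

View pics/chk.png

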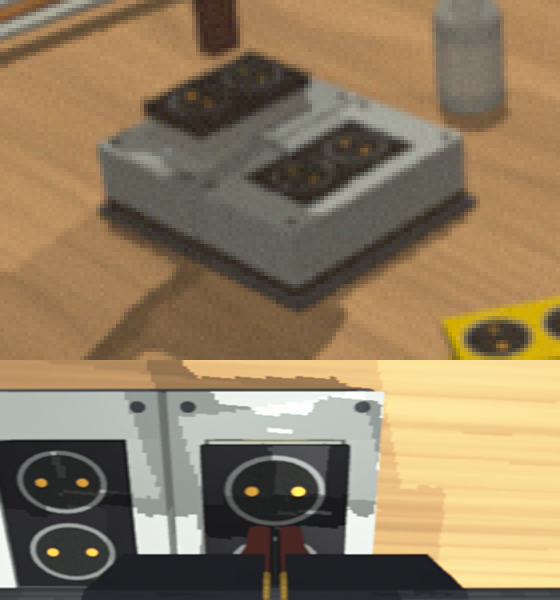

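The module rests level on the catches, standing proud of the frame (pin spacing 18.9 mm matches a face height of 81 mm), with its sockets up, and the shut fingers are above its centre. Now I press slowly.

>>> {"op": "move_arm", "data": {"targets": [[0, 0, 4, 0, 0, 0, -1], [0, 0, 9, 0, 0, 0, -1], [0, 0, 14, 0, 0, 0, -1], [0, 0, 18, 0, 0, 0, -1], [0, 0, 21, 0, 0, 0, -1], [0, 0, 23, 0, 0, 0, -1], [0, 0, 25, 0, 0, 0, -1], [0, 0, 26, 0, 0, 0, -1], [0, 0, 26.5, 0, 0, 0, -1], [0, 0, 27, 0, 0, 0, -1]]}}

```text
time_s: 19.77
eef_pos: [0.5507, 0.2234, 0.0823]
ee_rot: [-180.0, 0.0, -176.4]
ft_force: [0.2, -0.3, -0.1]
opening: 0.0008
gripper_force: 0.0
```

>>> {"op": "move_arm", "data": {"targets": [[0, 0, 0.3, 0, 0, 0, -1], [0, 0, 0.6, 0, 0, 0, -1], [0, 0, 0.9, 0, 0, 0, -1], [0, 0, 1.2, 0, 0, 0, -1], [0, 0, 1.5, 0, 0, 0, -1], [0, 0, 1.8, 0, 0, 0, -1], [0, 0, 2.1, 0, 0, 0, -1], [0, 0, 2.4, 0, 0, 0, -1], [0, 0, 2.7, 0, 0, 0, -1], [0, 0, 3, 0, 0, 0, -1]]}}

```text
time_s: 20.6
eef_pos: [0.551, 0.2235, 0.0804]
ee_rot: [180.0, 0.1, -176.4]
ft_force: [-2.1, -0.2, 11.5]
opening: 0.0007
gripper_force: 5.5
```

>>> {"op": "move_arm", "data": {"targets": [[0, 0, 0.3, 0, 0, 0, -1], [0, 0, 0.6, 0, 0, 0, -1], [0, 0, 0.9, 0, 0, 0, -1], [0, 0, 1.2, 0, 0, 0, -1], [0, 0, 1.5, 0, 0, 0, -1], [0, 0, 1.8, 0, 0, 0, -1], [0, 0, 2.1, 0, 0, 0, -1], [0, 0, 2.4, 0, 0, 0, -1], [0, 0, 2.7, 0, 0, 0, -1], [0, 0, 3, 0, 0, 0, -1]]}}

```text
time_s: 21.43
eef_pos: [0.5491, 0.2234, 0.0766]
ee_rot: [180.0, -0.1, -176.4]
ft_force: [-6.2, 0.7, 7.4]
opening: 0.0006
gripper_force: 4.2
```

The force dropped and the tip drifted about 1.5 mm in -x, so one end may be yielding first. I'll check the tilt before going on.

```bash
python3 - <<'E'
from h import *
import pickle
from scipy.spatial.transform import Rotation as Ro
s=observe();c=get_calibration('wrist');im=get_image('wrist');pickle.dump((s,c,im),open('b3.pkl','wb'))
print(s['eef_pos'],s['ee_rot'],s['ft_force'],s['moment'])
R=Ro.from_euler('xyz',s['ee_rot'],degrees=True).as_matrix()
i=im.astype(int);m=(i[...,0]-i[...,2]>80).astype(np.uint8);m[:120]=0;m[275:]=0;m[:,:270]=0;m[:,360:]=0
n,L,st,ce=cv2.connectedComponentsWithStats(m);P=ce[1:][st[1:,4]>=8];print(P.round(1).tolist())
for z in (.068,.072,.076,.080):
    w=(plane(c,P[:2],z)-s['eef_pos'])@R*1000;print(z,w[:,:2].round(2).tolist(),np.linalg.norm(w[0]-w[1]))
E
```

```text
[0.5490556  0.2233572  0.07661947] [ 1.79998619e+02 -1.46725158e-01 -1.76375559e+02] [-6.18774913  0.65428171  7.3655752 ] [0.05601667 0.87333641 0.00454209]
[[319.4, 147.8], [297.0, 202.0], [335.1, 202.1]]
0.068 [[50.48, 2.57], [22.81, -8.88]] 29.94599845378812
0.072 [[50.88, 2.53], [23.86, -8.65]] 29.24037593206957
0.076 [[51.27, 2.49], [24.9, -8.42]] 28.534753410351005
0.08 [[51.66, 2.45], [25.95, -8.19]] 27.82913088863244
```

The -x end (near the camera) is about 3 mm lower at its pins: the module is tilting under a single-point press. I'll back off, turn the gripper 90° and press level with both open fingertips, one near each end.

>>> {"op": "move_arm", "data": {"targets": [[0, 0, -3, 0, 0, 0, -1], [0, 0, -10, 0, 0, 0, -1], [0, 0, -20, 0, 0, 4, 0], [0, 0, -30, 0, 0, 10, 0.6], [0, 0, -33, 0, 0, 17, 0.6], [0, 0, -33, 0, 0, 24, 0.6], [0, 0, -33, 0, 0, 31, 0.6], [0, 0, -33, 0, 0, 38, 0.6], [0, 0, -33, 0, 0, 45, 0.6], [0, 0, -33, 0, 0, 52, 0.6]]}}

```text
time_s: 22.32
eef_pos: [0.5512, 0.2234, 0.1098]
ee_rot: [179.9, 0.0, 131.3]
ft_force: [0.1, 0.5, -0.5]
opening: 0.0499
gripper_force: 0.0
```

>>> {"op": "move_arm", "data": {"targets": [[0, 0, 0, 0, 0, 7, 0.6], [0, 0, 0, 0, 0, 14, 0.6], [0, 0, 0, 0, 0, 21, 0.6], [0, 0, 0, 0, 0, 28, 0.6], [0, 0, 0, 0, 0, 34, 0.6], [0, 0, 0, 0, 0, 38, 0.6], [0, 0, 0, 0, 0, 38, 0.6], [0, 0, 0, 0, 0, 38, 0.6], [0, 0, 0, 0, 0, 38, 0.6], [0, 0, 0, 0, 0, 38, 0.6]]}}

```text
time_s: 23.15
eef_pos: [0.5508, 0.2233, 0.1094]
ee_rot: [180.0, 0.0, 93.7]
ft_force: [-0.4, 1.0, -0.1]
opening: 0.0706
gripper_force: 0.0
```

```bash
python3 - <<'E'
from h import *
import pickle
from scipy.spatial.transform import Rotation as Ro
s=observe();c=get_calibration('wrist');im=get_image('wrist');pickle.dump((s,c,im),open('b4.pkl','wb'))
print(s['time_s'],s['eef_pos'],s['ee_rot'],s['opening'],rowshift(s,[.5506,.2233,.083]))
S=get_calibration('side'),get_image('side')
# pins in side/scene views of the module: gold blobs near its expected place
for n,g,z in(('scene',None,0),('side',None,0),('wrist',None,0)):
    cc=c if n=='wrist' else get_calibration(n); i=(im if n=='wrist' else get_image(n)).astype(int)
    e=[np.array([.5505,.223,0])+np.array([np.cos(.0625),np.sin(.0625),0])*k for k in(-.05,.05)]
    print(n,[proj(cc,p+[0,0,.081])[0].round(1).tolist() for p in e])
    m=((i[...,0]-i[...,2]>60)&(i[...,1]<i[...,0]*.85)).astype(np.uint8)
    q=proj(cc,[.5505,.223,.07])[0]; w=130 if n=='wrist' else 25
    k=np.zeros_like(m);x,y=q.astype(int);k[max(0,y-w):max(0,y+w),max(0,x-w):x+w]=1
    nn,L,st,ce=cv2.connectedComponentsWithStats(m*k)
    print([(ce[j].round(1).tolist(),int(st[j,4])) for j in range(1,nn) if 2<=st[j,4]<200][:14])
E
```

```text
23.15 [0.55075051 0.2232936  0.10935117] [1.79989600e+02 5.39849597e-03 9.37152717e+01] 0.07061580762393052 [ 1.86230773e-02 -1.54563369e-01  2.63511443e+01]
scene [[398.5, 164.2], [420.3, 179.1]]
[([388.5, 149.9], 35), ([383.7, 154.7], 3), ([387.5, 154.0], 4), ([383.5, 159.0], 2)]
side [[211.9, 167.9], [239.3, 154.7]]
[([202.9, 139.8], 11), ([248.0, 184.5], 2)]
wrist [[232.4, 230.8], [402.8, 231.3]]
[([274.0, 209.6], 74), ([354.6, 212.3], 81), ([275.0, 239.5], 58), ([353.7, 242.7], 59), ([284.1, 333.4], 56), ([350.5, 333.5], 54), ([207.3, 352.7], 9), ([284.5, 353.4], 16), ([349.5, 353.6], 14)]
```

The four pins, (274,210),(275,240) and (355,212),(354,243), show the +x end still about 4 mm high. The two-tip press will meet that end first and level it.

>>> {"op": "move_arm", "data": {"targets": [[0, 0, 4, 0, 0, 0, 0.6], [0, 0, 9, 0, 0, 0, 0.6], [0, 0, 14, 0, 0, 0, 0.6], [0, 0, 18, 0, 0, 0, 0.6], [0, 0, 21, 0, 0, 0, 0.6], [0, 0, 23, 0, 0, 0, 0.6], [0, 0, 24.5, 0, 0, 0, 0.6], [0, 0, 25.5, 0, 0, 0, 0.6], [0, 0, 26, 0, 0, 0, 0.6], [0, 0, 26.5, 0, 0, 0, 0.6]]}}

```text
time_s: 24.18
eef_pos: [0.5508, 0.2234, 0.0828]
ee_rot: [180.0, 0.0, 93.6]
ft_force: [1.0, -0.2, -1.5]
opening: 0.0701
gripper_force: 0.0
```

>>> {"op": "move_arm", "data": {"targets": [[0, 0, 0.3, 0, 0, 0, 0.6], [0, 0, 0.6, 0, 0, 0, 0.6], [0, 0, 0.9, 0, 0, 0, 0.6], [0, 0, 1.2, 0, 0, 0, 0.6], [0, 0, 1.5, 0, 0, 0, 0.6], [0, 0, 1.8, 0, 0, 0, 0.6], [0, 0, 2.1, 0, 0, 0, 0.6], [0, 0, 2.4, 0, 0, 0, 0.6], [0, 0, 2.7, 0, 0, 0, 0.6], [0, 0, 3, 0, 0, 0, 0.6]]}}

```text
time_s: 25.02
eef_pos: [0.5509, 0.2234, 0.0808]
ee_rot: [180.0, -0.0, 93.6]
ft_force: [-4.2, -1.0, 11.4]
opening: 0.0705
gripper_force: 5.7
```

>>> {"op": "move_arm", "data": {"targets": [[0, 0, 0.3, 0, 0, 0, 0.6], [0, 0, 0.6, 0, 0, 0, 0.6], [0, 0, 0.9, 0, 0, 0, 0.6], [0, 0, 1.2, 0, 0, 0, 0.6], [0, 0, 1.5, 0, 0, 0, 0.6], [0, 0, 1.8, 0, 0, 0, 0.6], [0, 0, 2.1, 0, 0, 0, 0.6], [0, 0, 2.4, 0, 0, 0, 0.6], [0, 0, 2.7, 0, 0, 0, 0.6], [0, 0, 3, 0, 0, 0, 0.6]]}}

```text
time_s: 25.85
eef_pos: [0.5517, 0.2237, 0.0784]
ee_rot: [179.8, -0.0, 93.6]
ft_force: [-2.4, -1.2, 11.1]
opening: 0.07
gripper_force: 5.3
```

>>> {"op": "move_arm", "data": {"targets": [[0, 0, 0.3, 0, 0, 0, 0.6], [0, 0, 0.6, 0, 0, 0, 0.6], [0, 0, 0.9, 0, 0, 0, 0.6], [0, 0, 1.2, 0, 0, 0, 0.6], [0, 0, 1.5, 0, 0, 0, 0.6], [0, 0, 1.8, 0, 0, 0, 0.6], [0, 0, 2.1, 0, 0, 0, 0.6], [0, 0, 2.4, 0, 0, 0, 0.6], [0, 0, 2.7, 0, 0, 0, 0.6], [0, 0, 3, 0, 0, 0, 0.6]]}}

```text
time_s: 26.68
eef_pos: [0.5514, 0.2235, 0.0741]
ee_rot: [179.9, -0.0, 93.6]
ft_force: [1.7, -0.4, 4.0]
opening: 0.0703
gripper_force: 1.6
```

>>> {"op": "move_arm", "data": {"targets": [[0, 0, 0.3, 0, 0, 0, 0.6], [0, 0, 0.6, 0, 0, 0, 0.6], [0, 0, 0.9, 0, 0, 0, 0.6], [0, 0, 1.2, 0, 0, 0, 0.6], [0, 0, 1.5, 0, 0, 0, 0.6], [0, 0, 1.8, 0, 0, 0, 0.6], [0, 0, 2.1, 0, 0, 0, 0.6], [0, 0, 2.4, 0, 0, 0, 0.6], [0, 0, 2.7, 0, 0, 0, 0.6], [0, 0, 3, 0, 0, 0, 0.6]]}}

```text
time_s: 27.52
eef_pos: [0.5507, 0.2233, 0.0708]
ee_rot: [180.0, 0.0, 93.6]
ft_force: [1.3, -0.1, 2.8]
opening: 0.0703
gripper_force: 1.7
```

```bash
cat > pins.py <<'E'
from h import *
s=observe();c=get_calibration('wrist');im=get_image('wrist')
print(s['time_s'],s['eef_pos'],s['ee_rot'],s['ft_force'],s['moment'])
i=im.astype(int);m=((i[...,0]-i[...,2]>60)&(i[...,1]<i[...,0]*.85)).astype(np.uint8);m[:150]=0;m[300:]=0;m[:,:230]=0;m[:,400:]=0
n,L,st,ce=cv2.connectedComponentsWithStats(m)
print([(ce[j].round(1).tolist(),int(st[j,4])) for j in range(1,n) if st[j,4]>=15])
E
python3 pins.py
```

```text
27.5167 [0.55070624 0.22328654 0.07079123] [1.79994602e+02 5.16068361e-03 9.36275981e+01] [ 1.25977171 -0.06091753  2.78933873] [-0.05207278 -0.36347982 -0.0148555 ]
[([268.4, 229.0], 105), ([364.2, 229.3], 86), ([269.6, 264.1], 80), ([363.0, 264.1], 81)]
```

Now level (pin rows 229.0 and 229.3) and past the catches' peak with low force. Continuing down.

>>> {"op": "move_arm", "data": {"targets": [[0, 0, 0.6, 0, 0, 0, 0.6], [0, 0, 1.2, 0, 0, 0, 0.6], [0, 0, 1.8, 0, 0, 0, 0.6], [0, 0, 2.4, 0, 0, 0, 0.6], [0, 0, 3, 0, 0, 0, 0.6], [0, 0, 3.6, 0, 0, 0, 0.6], [0, 0, 4.2, 0, 0, 0, 0.6], [0, 0, 4.8, 0, 0, 0, 0.6], [0, 0, 5.4, 0, 0, 0, 0.6], [0, 0, 6, 0, 0, 0, 0.6]]}}

```text
time_s: 28.4
eef_pos: [0.5506, 0.2233, 0.0647]
ee_rot: [-180.0, 0.0, 93.6]
ft_force: [1.3, 0.2, 4.4]
opening: 0.0701
gripper_force: 1.9
```

>>> {"op": "move_arm", "data": {"targets": [[0, 0, 0.5, 0, 0, 0, 0.6], [0, 0, 1, 0, 0, 0, 0.6], [0, 0, 1.5, 0, 0, 0, 0.6], [0, 0, 2, 0, 0, 0, 0.6], [0, 0, 2.5, 0, 0, 0, 0.6], [0, 0, 3, 0, 0, 0, 0.6], [0, 0, 3.5, 0, 0, 0, 0.6], [0, 0, 4, 0, 0, 0, 0.6], [0, 0, 4.5, 0, 0, 0, 0.6], [0, 0, 5, 0, 0, 0, 0.6]]}}

```text
time_s: 29.23
eef_pos: [0.5499, 0.2232, 0.0593]
ee_rot: [-179.9, 0.0, 93.6]
ft_force: [0.6, 0.6, -0.2]
opening: 0.0703
gripper_force: 0.0
```

>>> {"op": "move_arm", "data": {"targets": [[0, 0, 0.3, 0, 0, 0, 0.6], [0, 0, 0.6, 0, 0, 0, 0.6], [0, 0, 0.9, 0, 0, 0, 0.6], [0, 0, 1.2, 0, 0, 0, 0.6], [0, 0, 1.5, 0, 0, 0, 0.6], [0, 0, 1.8, 0, 0, 0, 0.6], [0, 0, 2.1, 0, 0, 0, 0.6], [0, 0, 2.4, 0, 0, 0, 0.6], [0, 0, 2.7, 0, 0, 0, 0.6], [0, 0, 3, 0, 0, 0, 0.6]]}}

```text
time_s: 30.07
eef_pos: [0.5506, 0.2233, 0.0567]
ee_rot: [-180.0, 0.0, 93.6]
ft_force: [0.6, -0.8, -0.5]
opening: 0.0703
gripper_force: 0.0
```

```bash
python3 pins.py
```

```text
30.0667 [0.55062216 0.22331074 0.05673285] [-1.79999229e+02  4.37823475e-03  9.36284279e+01] [ 0.59665073 -0.80509359 -0.46118702] [-0.07138785  0.05282652  0.03652523]
[([270.4, 228.9], 105), ([366.1, 228.9], 88), ([271.6, 263.8], 80), ([364.6, 263.8], 81)]
```

It snapped: the force is zero and both ends are level. I'll firm up against the floor to confirm.

>>> {"op": "move_arm", "data": {"targets": [[0, 0, 0.3, 0, 0, 0, 0.6], [0, 0, 0.6, 0, 0, 0, 0.6], [0, 0, 0.9, 0, 0, 0, 0.6], [0, 0, 1.2, 0, 0, 0, 0.6], [0, 0, 1.5, 0, 0, 0, 0.6], [0, 0, 1.8, 0, 0, 0, 0.6], [0, 0, 2.1, 0, 0, 0, 0.6], [0, 0, 2.4, 0, 0, 0, 0.6], [0, 0, 2.7, 0, 0, 0, 0.6], [0, 0, 2.7, 0, 0, 0, 0.6]]}}

```text
time_s: 30.95
eef_pos: [0.5507, 0.2233, 0.0562]
ee_rot: [180.0, 0.0, 93.6]
ft_force: [-5.5, -1.7, 20.6]
opening: 0.0705
gripper_force: 10.0
```

```bash
python3 pins.py
```

```text
30.95 [0.55067809 0.22328871 0.0562467 ] [1.79964391e+02 4.35369641e-03 9.36349204e+01] [-5.49291556 -1.72737066 20.56721977] [-0.45405232  1.1627413  -0.02374645]
[([270.2, 229.3], 106), ([366.1, 229.4], 88), ([271.4, 264.2], 80), ([364.8, 264.3], 83)]
```

It is firm at 56.2 mm under 20 N. I'll retreat and verify.

>>> {"op": "move_arm", "data": {"targets": [[0, 0, -2, 0, 0, 0, 0.6], [0, 0, -6, 0, 0, 0, 0.6], [0, 0, -15, 0, 0, 0, 0.6], [0, 0, -30, 0, 0, 0, 0.6], [0, 0, -50, 0, 0, 0, 0.6], [0, 0, -75, 0, 0, 0, 0.6], [0, 0, -95, 0, 0, 0, 0.6], [0, 0, -100, 0, 0, 0, 0.6], [0, 0, -100, 0, 0, 0, 0.6], [0, 0, -100, 0, 0, 0, 0.6]]}}

```text
time_s: 31.83
eef_pos: [0.5504, 0.2232, 0.1537]
ee_rot: [-180.0, 0.0, 93.6]
ft_force: [-0.5, -0.5, -0.7]
opening: 0.0701
gripper_force: 0.0
```

```bash
cat >> pins.py <<'E'
P=np.array([ce[j] for j in range(1,n) if st[j,4]>=15])
for z in(.056,.06): print(z,plane(c,P,z)[:,:2].round(4).tolist())
E
python3 pins.py
```

```text
31.8333 [0.5503541  0.22321959 0.15365196] [-1.79985286e+02  8.97848288e-03  9.36297072e+01] [-0.46144928 -0.46137406 -0.70878211] [-0.0948124   0.03588245 -0.01253113]
[([286.8, 187.6], 49), ([348.5, 187.5], 52), ([287.3, 210.9], 47), ([348.0, 211.0], 45)]
0.056 [[0.5257, 0.2323], [0.5735, 0.2354], [0.5269, 0.2135], [0.5747, 0.2165]]
0.06 [[0.526, 0.2332], [0.573, 0.2362], [0.5272, 0.2147], [0.5743, 0.2176]]
```

At the 56 mm plane the pin spacings come out at 47.9 and 18.9 mm, as expected, and level: the module is flush. Handing in.

```bash
python3 -c "
from workcell import *
print(close_job())"
```

```text
the job is handed in; nothing more can be done
None
```

The module is fully home in the bay, flush with the frame and level at both ends, and the job was handed in after about 32 s. My first, single-point press tilted it, so I finished with a level two-finger press.

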